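Spot-check a coated coupon with the gauge probe

ROBOT

A 6-joint arm with a two-finger parallel gripper is mounted at the origin on a cart in front of the work surface, level with it; the furniture and walls round the work are solid. World frame = base frame: x ahead of the robot, y to its left, z up, the work surface at z = 0. Lengths are in m, angles in rad, forces in N, time in s.
With the tool pointing down it reaches from about 0.375 to 0.975 m from the base axis. Payload 3.8 kg.
Tool frame: the origin (TCP) lies on the centre line of the jaws, within the pads' length; the fingertips stand 14 mm ahead of it and the grasp point (between the pads) lies 5 mm behind it (bot.finger_overhang is the distance from the TCP to the fingertips, in m); y points along the fingers, x is the direction in which the jaws open and shut, and the axes are right-handed (so a half turn about y gives the same grasp; the last joint's range is limited). The gripper opens to 85 mm and grips with 20 to 120 N. Pads are 22 mm wide; open, the fingers measure 114 mm over their backs; the gripper's body (76 mm by 85 mm) begins 54 mm behind the grasp point. The pads swing forward as they close: fully open they stand 13 mm farther back than shut.
Start: joints at [-1.282, 0.264, 1.604, -0, 1.274, -0.037], TCP at [0.216, -0.639, 0.245] pointing down, gripper open.
Joint ranges: [-2.63, 2.63], [-0.94, 2.18], [0.31, 2.57], [-1.31, 4.45], [0, 2.66], [-2.55, 2.55]. Speed limits (rad/s): [2.57, 2.57, 3.14, 3.14, 3.14, 3.14].

INTERFACE

Orientations are given as a rotation vector (axis times angle).
In Python, from workcell import readout, read_camera, bot, spotter gives the robot as it stands.
- The arm moves only by the tool jog_arm, never from a script. Its argument "increments" is a list of rows, each a list of 7 numbers: the shift along the tool's x, y, z in m, then the turn, a rotation vector about the tool's x, y, z in rad, then the opening, from 0 (shut) to 1 (fully open). A call has 1 to 10 rows; each row shifts and turns the pose as measured when the row begins, along the tool's axes as they then stand; what a row does not reach is not made up. A row lasts 1/8 s, in which the tool goes at most 62.5 mm and 10.7 degrees, less where a joint would pass 70% of its speed; a pose out of reach is approached as far as the arm can. A call with a gripper value outside its range is refused whole. The fingers move at their own pace and stop on an object; "force" is the grip in N (left out, the last holds). Time passes only in rows, so rows that do not move let the fingers close. It gives the time, the measured TCP pose, the force and the opening at its end, in the units of the state.
- readout.read_state(): the state, without advancing time (a new reading comes with each control period).
- read_camera(name): name is "side" or "top" or "wrist"; returns a dict with "img" (384x512x3 uint8, blue, green, red), "range_z" (384x512 float32, m along the optical axis (not along the pixel's ray), 0 where there is no reading), "fx", "fy", "cx", "cy" (pixels), "distortion" ([k1, k2, p1, p2, k3] as OpenCV has them; the pictures are not rectified), "world_from_camera" (4x4, takes a point from camera to world coordinates). Camera axes: x right, y down, z forward; pixel columns grow to the right and rows downward; lengths in m; the calibration is good to about 2 mm. A picture is of the moment at which its call begins.
- bot.finish_job(): hands the job in, once; it reports no verdict.
Trained networks look in a picture, given as the dict that the camera call returned (one of the last four; its "shot" number tells which), for a name from the list of things; names that differ only in an ending like _2 or _b are one class to them, and where a whole thing is asked for, a point or a joint stands for the part that bears it (a point fixed in the world has none). Each returns a list of dicts, best first, with "p" (0 to 1); they miss things now and then, are a little off and sometimes report something else, mostly with a low value. They report only what shows in the picture. A call takes as long as a camera call. They do not tell look-alikes from the thing itself.
- spotter.masks_of(picture, thing): "mask" (384x512 bool, what is visible of it) and "location" ([column, row] in pixels, amid what is visible of it).
- spotter.spot_point(picture, thing): "location" ([column, row] in pixels: a listed point, or the origin of a listed thing).
The state is a dict: "time": time; "q": joint angles; "joint_vel": joint speeds; "joint_torque": joint torques, N m; "tool_pos": TCP position; "tcp_rot": TCP orientation; "wrist_force": force on the tool from outside, world axes, zero at the start; "torque": the same for the moment, N m; "width": opening from 0.0 (shut) to 1.0 (fully open).
Only numpy, scipy, OpenCV 4.12 (cv2) and the standard library are available. Lean on these libraries where they do the work, as an engineer would, in place of code of your own. Each camera call takes 0.05 s, during which the arm holds its last target. There are 200 camera calls.

TASK

Take the coating-gauge probe out of its parking stand, pass its thin end down through the guide eye over the orange coupon, and press its sprung tip gently on the black dot, holding the probe upright without leaning it on the eye, with the tip pushed in about half of its travel. Finish while still holding it there for the reading: do not let go. Leave the blue coupon's station and the beaker, mortar and timer alone.

Things in the scene. Friction and masses are not known exactly. Their poses are not given: they have to be found in the camera images.
- probe_handle (a point): On the probe's axis at the middle of its white handle (round, 22 mm in diameter, 74 mm long, green bands and cap): 43 mm above the flange's underside, 113 mm above the tip's free end, 37 mm below the top. z points up along the probe. At the start it hangs upright in the stand, flange on the top plate, its end 70 mm below the plate's top: lift it that far to bring it out.
- probe_end (a point): The lower end of the probe's brass sprung tip, on the axis; z points up along the probe. It moves with the tip when the tip is pushed in.
- probe_tip (a joint): How far the sprung tip is pushed into the rod: 0 = fully out, 0.012 (m) = at its stop. The spring gives about 1 N as it begins to move, 3.4 N half way (0.006) and 5.8 N at the stop (0.4 N a mm); beyond the stop it is rigid.
- probe: The whole gauge probe, 0.12 kg, round about its long axis: white handle, under it a dark flange 28 mm wide, 6 mm thick, then a steel rod 8 mm in diameter and 58 mm long, from whose end a brass sprung tip 6 mm in diameter sticks out 12 mm. Origin on the axis at the flange's underside, z up along the probe.
- stand: Parking stand of the probe, fixed: grey foot 80 x 70 mm, grey column at its rear (+x of the stand), white top plate 44 x 44 mm whose top is 85 mm above the worktop, with a 12 mm hole through which the probe hangs. Origin on the worktop below the hole, z up.
- orange: The station to use, fixed: aluminium base 100 x 74 x 10 mm with the orange coupon on it and a steel guide eye over the coupon on a post 12 mm thick, at the rear (+x of the station, 38 mm from the origin). Highest point 65 mm above the worktop. Origin at the centre of the underside, z up.
- orange_coupon: Orange coated coupon 56 x 62 x 6 mm, fixed on the station, its edges under two steel strips; origin at the centre of its underside.
- orange_spot (a point): Centre of the black dot (10 mm in diameter, in a white disc of 18 mm) on top of the orange coupon, 16 mm above the worktop; straight below the centre of the eye.
- orange_eye: Steel guide eye over the orange coupon, fixed: upright ring 26 mm outside, 14 mm inside diameter, 8 mm thick, its underside 40 mm above the coupon's top. Origin at the centre of the ring's underside, z up.
- orange_eye_top (a point): Centre of the eye's hole at the level of its upper face, 64 mm above the worktop, 48 mm above the black dot.
- blue: A second station of the same shape with a blue coupon and its own eye, fixed; not to be used. Origin at the centre of the underside. The two stations and the stand may stand in any order from left to right.
- beaker: Loose small clear glass beaker, 50 x 55 x 72 mm, bystander; origin at the centre of its underside.
- mortar: Loose cream mortar, 66 mm wide, 44 mm high, bystander; origin at the centre of its underside.
- timer: Loose white timer lying flat, 62 x 62 x 18 mm, bystander; origin at the centre of its underside.
Mind the look-alikes: they are no part of the job. Leave any purple or yellow look-alike of the orange alone. What is shaped like the probe but red is not meant.

How it is judged:
By the outcome, as a careful person would: the job done as asked, in the order asked, and still so for the second after the job is handed in, while the arm keeps its last pose, push and grip.
It also fails if it takes over 48 s, if anything falls off the work surface, if the arm or the gripper's body presses on something with over 40 N, if the wrist force passes 120 N, or if a joint passes its speed limit or range.

## Working session

There is one attempt and no reset: what is moved stays moved. The work goes in short steps, Python scripts to look and compute and a tool call to move; the robot and the scene stay as the last step left them, time stands still between calls to the robot, and variables do not carry over. Pictures are saved under pics/ and viewed, about 8 in all and at most 12, crops included, and the job is handed in when it is done.

Besides the shell and the picture viewer there is one more tool, called after "Emit:" by a JSON object that holds its "method" and its "body", one argument or row to a line. jog_arm: Moves the arm, as the interface text tells. Its arguments: {"type":"object","properties":{"increments":{"type":"array"},"force":{"type":"number"}},"required":["increments"]}

```bash
mkdir -p pics
cat > h.py <<'E'
import numpy as np, cv2
from workcell import readout, read_camera, bot, spotter
from scipy.spatial.transform import Rotation as R
def ray(p,uv):
    K=np.array([[p["fx"],0,p["cx"]],[0,p["fy"],p["cy"]],[0,0,1]])
    n=cv2.undistortPoints(np.array([[uv]],float),K,np.array(p["distortion"]))[0,0]
    T=np.array(p["world_from_camera"]); return T[:3,3],T[:3,:3]@np.array([n[0],n[1],1])
def at_z(p,uv,z):
    o,d=ray(p,uv); return o+d*(z-o[2])/d[2]
def at_depth(p,uv):
    u,v=np.round(uv).astype(int); w=p["range_z"][max(v-1,0):v+2,max(u-1,0):u+2]; w=w[w>0]
    o,d=ray(p,uv); return o+d*np.median(w) if len(w) else None
def proj(p,X):
    K=np.array([[p["fx"],0,p["cx"]],[0,p["fy"],p["cy"]],[0,0,1]])
    T=np.linalg.inv(np.array(p["world_from_camera"])); 
    return cv2.projectPoints(np.array([X],float),cv2.Rodrigues(T[:3,:3])[0],T[:3,3],K,np.array(p["distortion"]))[0][0,0]
E
python3 - <<'E'
from h import *
np.set_printoptions(precision=4,suppress=True)
ims=[]
for c in ["top","side"]:
    p=read_camera(c); ims.append(p["img"]); print(c,np.array(p["world_from_camera"]).round(3).tolist(),p["fx"])
    for t in ["probe_handle","orange_spot","orange_eye_top","stand","orange","blue"]:
        for r in spotter.spot_point(p,t)[:3]: print(t,round(r["p"],2),np.round(r["location"],1),at_depth(p,r["location"]))
    cv2.imwrite(f"pics/{c}1.png",cv2.resize(p["img"],None,fx=1.5,fy=1.5))
s=readout.read_state(); print(s)
E
```

```text
top [[-0.004, -0.991, 0.132, 0.366], [-1.0, 0.005, 0.006, -0.004], [-0.007, -0.132, -0.991, 1.277], [0.0, 0.0, 0.0, 1.0]] 416.655469029982
probe_handle 0.47 [336.8 209.2] [ 0.5168 -0.2261  0.0631]
probe_handle 0.44 [130.2 197. ] [0.5441 0.3565 0.1391]
probe_handle 0.42 [163.4 200.8] [0.5294 0.259  0.1643]
orange_spot 0.76 [379.5 256.4] [ 0.38   -0.3576  0.015 ]
orange_spot 0.59 [288.4 223.5] [ 0.4755 -0.084   0.0619]
orange_spot 0.52 [333.6 212.5] [ 0.5079 -0.2176  0.0566]
orange_eye_top 0.67 [386.3 262. ] [ 0.3634 -0.376   0.0179]
orange_eye_top 0.65 [287.8 216.7] [ 0.4955 -0.0825  0.0621]
orange_eye_top 0.58 [341.5 209. ] [ 0.5177 -0.2404  0.0602]
stand 0.74 [172.2 208.2] [0.5194 0.252  0.0845]
stand 0.74 [331.9 211.6] [ 0.5154 -0.2196  0.016 ]
orange 0.71 [286.5 222.8] [ 0.4778 -0.0787  0.059 ]
orange 0.57 [379.7 257.5] [ 0.3767 -0.3578  0.0158]
blue 0.84 [236.2 218.1] [0.4965 0.0712 0.0195]
side [[-0.869, -0.186, 0.459, -0.069], [-0.495, 0.313, -0.811, 1.05], [0.007, -0.931, -0.364, 0.575], [0.0, 0.0, 0.0, 1.0]] 401.88647092659573
probe_handle 0.89 [173.8 236. ] [0.5493 0.3732 0.
[... 468 characters left out ...]
 197.5] [ 0.5205 -0.2333  0.0165]
orange 0.92 [277.2 215.7] [ 0.4815 -0.0681  0.0145]
orange 0.81 [287.1 205.2] [ 0.5047 -0.1953  0.0021]
orange 0.52 [334.3 199.7] [ 0.3702 -0.3295  0.0051]
blue 0.79 [254.1 233.5] [0.4795 0.0922 0.0174]
{'time': 0.7, 'q': array([-1.2819,  0.2639,  1.6039, -0.    ,  1.2737, -0.0369]), 'joint_vel': array([-0.0008, -0.0003,  0.    , -0.0011, -0.0004, -0.002 ]), 'joint_torque': array([ -0.0007, -51.4843, -36.7617,  -0.0002,   0.0006,   0.    ]), 'tool_pos': array([ 0.2161, -0.6395,  0.2453]), 'tcp_rot': array([-1.346 ,  0.9659, -0.966 ]), 'wrist_force': array([ 0.7006,  0.2201, -0.1488]), 'torque': array([ 0.0466,  0.0011, -0.0291]), 'width': 0.9970691157485928}
```

View pictures.

View pics/top1.png

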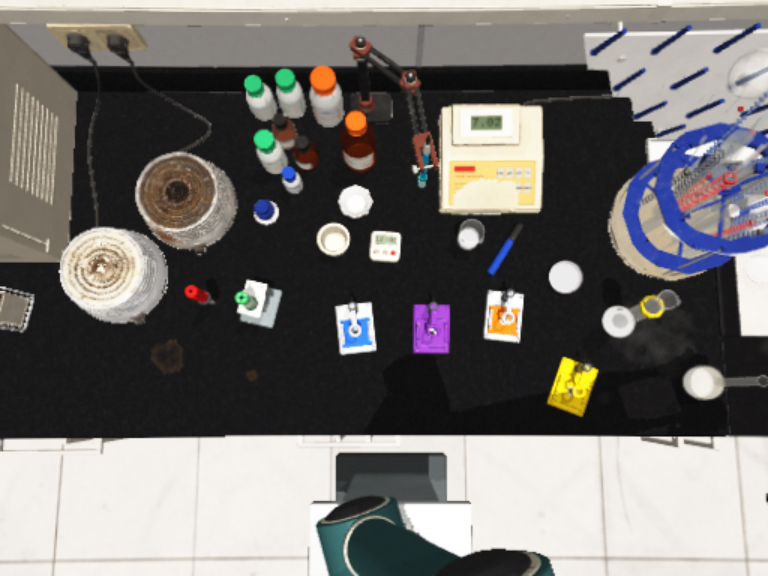

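View pics/side1.png

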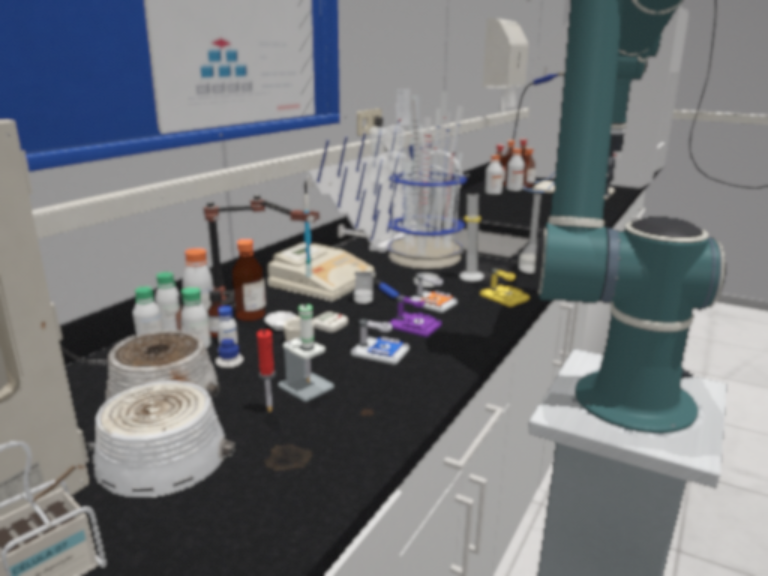

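Run:
```python
from h import *
np.set_printoptions(precision=4,suppress=True)
s=readout.read_state(); M=R.from_rotvec(s["tcp_rot"]).as_matrix(); print(M)
print("to hover",M.T@(np.array([0.50,0.255,0.30])-s["tool_pos"]))
p=read_camera("side"); a=p["img"][180:300,140:260]; b=p["img"][160:240,240:360]
q=read_camera("top"); c=q["img"][170:240,100:200]; d=q["img"][170:240,270:370]
f=lambda i:cv2.resize(i,(400,300))
cv2.imwrite("pics/crop.png",np.vstack([np.hstack([f(a[15:105]),f(b)]),np.hstack([f(c),f(d)])]))
```

```text
[[ 0.3201  0.      0.9474]
 [-0.9474 -0.0001  0.3201]
 [ 0.0001 -1.     -0.    ]]
to hover [-0.7566 -0.0548  0.5553]
```

View pics/crop.png

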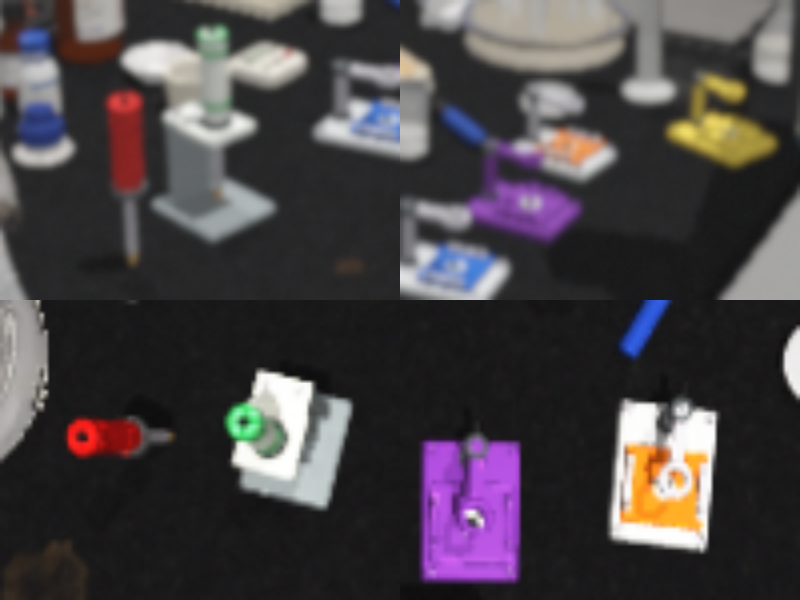

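Emit:
{"method": "jog_arm", "body": {
  "increments": [
    [-0.02,-0.008,0.057,0,-0.09,0,1],
    [-0.02,-0.008,0.057,0,-0.09,0,1],
    [-0.02,-0.008,0.057,0,-0.09,0,1],
    [-0.02,-0.008,0.057,0,-0.09,0,1],
    [-0.02,-0.008,0.057,0,-0.1,0,1],
    [-0.02,-0.008,0.057,0,-0.1,0,1],
    [-0.015,-0.008,0.057,0,-0.1,0,1],
    [-0.003,0,0.057,0,-0.1,0,1],
    [-0.003,0,0.057,0,-0.1,0,1],
    [-0.003,0,0.057,0,-0.1,0,1]
  ]
}}

```text
time: 2.05
tool_pos: [0.5402, -0.1403, 0.3043]
tcp_rot: [-1.564, 0.2, -0.212]
wrist_force: [1.3, -0.1, -0.2]
width: 1.001
```

Run:
```python
from h import *
np.set_printoptions(precision=4,suppress=True)
p=read_camera("wrist"); cv2.imwrite("pics/w1.png",p["img"])
s=readout.read_state(); M=R.from_rotvec(s["tcp_rot"]).as_matrix(); T=np.array(p["world_from_camera"]); print(T,s["tool_pos"],M)
print("cam in tool",M.T@(T[:3,3]-s["tool_pos"]),M.T@T[:3,:3],p["fx"])
for t,z in [("orange_spot",.016),("orange_eye_top",.064),("orange",0)]:
    for r in spotter.spot_point(p,t)[:4]: print(t,round(r["p"],2),np.round(r["location"],1),at_depth(p,r["location"]),at_z(p,r["location"],z))
```

```text
[[ 0.9659 -0.2474 -0.0765  0.5612]
 [-0.2588 -0.9145 -0.311  -0.0599]
 [ 0.007   0.3202 -0.9473  0.4335]
 [ 0.      0.      0.      1.    ]] [ 0.5418 -0.1336  0.3043] [[ 0.9676  0.0084  0.2523]
 [-0.2524  0.0028  0.9676]
 [ 0.0074 -1.      0.0048]]
cam in tool [ 0.0011 -0.1289  0.0768] [[ 1.     -0.0062 -0.0026]
 [ 0.0004 -0.3248  0.9458]
 [-0.0067 -0.9458 -0.3248]] 280.9349809485776
orange_spot 0.93 [246.7 216.5] [ 0.5077 -0.2329  0.0174] [ 0.5076 -0.2334  0.016 ]
orange_spot 0.75 [204.2 129.3] [ 0.4931 -0.0809  0.0641] [ 0.4843 -0.0836  0.016 ]
orange_spot 0.56 [192.3 297.1] [ 0.37   -0.3609  0.0168] [ 0.3696 -0.3615  0.016 ]
orange_eye_top 0.89 [202.1 136. ] [ 0.4785 -0.092   0.0173] [ 0.4878 -0.0884  0.064 ]
orange_eye_top 0.78 [189.8 316.1] [ 0.3738 -0.3638  0.0626] [ 0.3745 -0.3626  0.064 ]
orange_eye_top 0.59 [249.5 227.6] [ 0.5068 -0.2535  0.0165] [ 0.513  -0.2314  0.064 ]
orange_eye_top 0.28 [243.1 215.9] [ 0.5023 -0.2306  0.0168] [ 0.509  -0.2112  0.064 ]
orange 0.83 [212.1 126.5] [ 0.5036 -0.0804  0.0608] [ 0.4942 -0.0837  0.    ]
orange 0.82 [201.8 295.3] [ 0.3881 -0.3614  0.017 ] [ 0.381  -0.3737  0.    ]
orange 0.64 [252.8 212.4] [ 0.519  -0.2288  0.0168] [ 0.5173 -0.2356  0.    ]
```

View pics/w1.png

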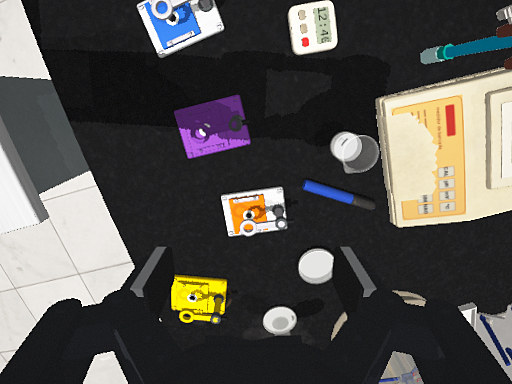

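Emit:
{"method": "jog_arm", "body": {
  "increments": [
    [-0.0165,0,0.053,0,0,0,1],
    [-0.0165,0,0.053,0,0,0,1],
    [-0.0165,0,0.053,0,0,0,1],
    [-0.0165,0,0.053,0,0,0,1],
    [-0.0165,0,0.053,0,0,0,1],
    [-0.0165,0,0.053,0,0,0,1],
    [-0.006,0,0.02,0,0,0,1],
    [0,0,0,0,0,0,1]
  ]
}}

```text
time: 3.25
tool_pos: [0.5321, 0.2076, 0.3019]
tcp_rot: [-1.567, 0.219, -0.235]
wrist_force: [-0.6, -0.2, 0.3]
width: 1.0
```

```bash
cat > look.py <<'E'
from h import *
np.set_printoptions(precision=4,suppress=True)
p=read_camera("wrist"); cv2.imwrite("pics/w2.png",p["img"])
s=readout.read_state(); M=R.from_rotvec(s["tcp_rot"]).as_matrix(); print(s["tool_pos"]);print(M)
for t,z in [("probe_handle",.128),("stand",.085)]:
    for r in spotter.spot_point(p,t)[:3]: print(t,round(r["p"],2),np.round(r["location"],1),at_depth(p,r["location"]),at_z(p,r["location"],z))
for r in spotter.masks_of(p,"probe")[:3]:
    m=r["mask"]; print("mask",round(r["p"],2),np.round(r["location"],1),m.sum())
    v,u=np.nonzero(m&(p["range_z"]>0)); P=np.array([at_depth(p,(a,b)) for a,b in zip(u,v)])
    top=P[P[:,2]>P[:,2].max()-.006]; print(" zmax",P[:,2].max()," top centroid",top.mean(0),top.min(0),top.max(0))
E
python3 look.py
```

```text
[0.5321 0.2068 0.3019]
[[ 0.9582  0.0089  0.2861]
 [-0.286  -0.0099  0.9582]
 [ 0.0113 -0.9999 -0.0069]]
probe_handle 0.96 [143.5   4.3] [0.4577 0.4394 0.0241] [0.4825 0.4008 0.128 ]
probe_handle 0.77 [238.7 120.7] [0.5393 0.2712 0.1661] [0.5371 0.2687 0.128 ]
stand 0.73 [240.6 113.2] [0.5422 0.2764 0.1497] [0.5393 0.2736 0.085 ]
mask 0.87 [240.6 124.5] 586
 zmax 0.16784229819765095  top centroid [0.537  0.2675 0.166 ] [0.5256 0.2565 0.1635] [0.548  0.2781 0.1678]
mask 0.86 [168.   12.2] 1121
 zmax 0.028896091762303622  top centroid [0.4743 0.4289 0.0248] [0.4451 0.4094 0.0229] [0.4949 0.4493 0.0289]
```

View pics/w2.png

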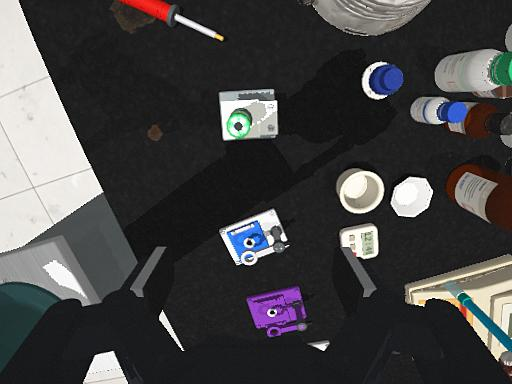

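```bash
cat > plan.py <<'E'
import sys
from h import *
np.set_printoptions(precision=4,suppress=True)
tgt=np.array([float(x) for x in sys.argv[1:4]])
s=readout.read_state(); M=R.from_rotvec(s["tcp_rot"]).as_matrix()
x=M[:,0].copy(); x[2]=0; x/=np.linalg.norm(x); y=np.array([0,0,-1.]); D=np.column_stack([x,y,np.cross(x,y)])
print("pos",s["tool_pos"],"shift",M.T@(tgt-s["tool_pos"]),"turn",R.from_matrix(M.T@D).as_rotvec(),"F",s["wrist_force"],s["time"],"yaw",np.arctan2(x[1],x[0]))
E
python3 plan.py 0.537 0.2675 0.21
```

```text
pos [0.532  0.2061 0.3021] shift [-0.0139  0.0916  0.0608] turn [ 0.0065 -0.      0.0114] F [-0.3211 -0.2661  0.5023] 3.45 yaw -0.2915736064480618
```

Emit:
{"method": "jog_arm", "body": {
  "increments": [
    [-0.007,0,0.031,0.0065,0,0.0114,1],
    [-0.007,0,0.031,0,0,0,1],
    [0,0.046,0,0,0,0,1],
    [0,0.046,0,0,0,0,1],
    [0,0,0,0,0,0,1]
  ]
}}

```text
time: 4.08
tool_pos: [0.5403, 0.2635, 0.2103]
tcp_rot: [-1.557, 0.234, -0.241]
wrist_force: [0.1, -0.2, -0.0]
width: 1.001
```

```bash
python3 look.py; python3 plan.py 0.537 0.2675 0.123
```

```text
[0.542  0.2642 0.2132]
[[ 0.9544  0.0088  0.2985]
 [-0.2986  0.0021  0.9544]
 [ 0.0078 -1.      0.0047]]
probe_handle 0.6 [125.6  41.4] [0.4582 0.4384 0.0243] [0.4932 0.4069 0.128 ]
probe_handle 0.56 [249.3 205.4] [0.5423 0.2764 0.1583] [0.5385 0.2653 0.128 ]
stand 0.74 [249.9 164.5] [0.5458 0.2875 0.0823] [0.546  0.2881 0.085 ]
mask 0.81 [249.1 207.6] 1733
 zmax 0.16761351545568726  top centroid [0.5374 0.2681 0.1657] [0.5255 0.2559 0.1617] [0.5485 0.2787 0.1676]
mask 0.58 [144.4  41.9] 2325
 zmax 0.028902703212749625  top centroid [0.4664 0.4367 0.0245] [0.4282 0.4095 0.0229] [0.4966 0.4703 0.0289]
pos [0.5443 0.266  0.2173] shift [-0.0087  0.0942 -0.0017] turn [-0.01    0.0001  0.0135] F [0.8231 0.3795 0.5401] 4.275 yaw -0.30254539035035116
```

Emit:
{"method": "jog_arm", "body": {
  "increments": [
    [-0.007,0,0,-0.01,0,0.0135,1],
    [0,0,0,0,0,0,1],
    [0,0,0,0,0,0,1]
  ]
}}

```text
time: 4.65
tool_pos: [0.5395, 0.269, 0.2224]
tcp_rot: [-1.554, 0.233, -0.242]
wrist_force: [0.8, -0.5, -0.2]
width: 1.001
```

```bash
python3 plan.py 0.537 0.268 0.123;python3 plan.py 0.537 0.268 0.123; python3 -c "
from h import *
read_camera('wrist')"; python3 plan.py 0.537 0.268 0.123
```

```text
pos [0.5395 0.269  0.2224] shift [-0.0025  0.0993 -0.0022] turn [-0.0046  0.      0.0049] F [ 0.7566 -0.517  -0.1947] 4.65 yaw -0.30272091957563757
pos [0.5395 0.269  0.2224] shift [-0.0025  0.0993 -0.0022] turn [-0.0046  0.      0.0049] F [ 0.7566 -0.517  -0.1947] 4.65 yaw -0.30272091957563757
pos [0.5395 0.2691 0.2224] shift [-0.0025  0.0993 -0.0022] turn [-0.0046  0.      0.0049] F [-0.0965 -0.2918  0.0084] 4.7 yaw -0.3027811803077272
```

Emit:
{"method": "jog_arm", "body": {
  "increments": [
    [-0.0025,0.02,-0.0022,-0.0046,0,0.0049,1],
    [0,0.03,0,0,0,0,1],
    [0,0.03,0,0,0,0,1],
    [0,0.018,0,0,0,0,1],
    [0,0.005,0,0,0,0,1],
    [0,0,0,0,0,0,1]
  ]
}}

```text
time: 5.45
tool_pos: [0.5342, 0.2669, 0.1116]
tcp_rot: [-1.56, 0.241, -0.234]
wrist_force: [0.6, -0.5, 0.3]
width: 1.0
```

```bash
python3 plan.py 0.537 0.268 0.123
```

```text
pos [0.5342 0.2669 0.1116] shift [ 0.0023 -0.0114  0.0019] turn [ 0.0033  0.     -0.0036] F [ 0.5963 -0.5279  0.3202] 5.45 yaw -0.302316452487496
```

Emit:
{"method": "jog_arm", "body": {
  "increments": [
    [0.0023,-0.0114,0.0019,0.0033,0,-0.0036,1],
    [0,0,0,0,0,0,1],
    [0,0,0,0,0,0,1]
  ]
}}

```text
time: 5.82
tool_pos: [0.5395, 0.2691, 0.1274]
tcp_rot: [-1.554, 0.233, -0.241]
wrist_force: [-0.6, 0.9, 0.0]
width: 0.996
```

```bash
python3 plan.py 0.537 0.268 0.123
```

```text
pos [0.5395 0.2691 0.1274] shift [-0.002   0.0044 -0.0018] turn [-0.0043  0.      0.0049] F [-0.5605  0.9398  0.013 ] 5.825 yaw -0.30237488646421246
```

Emit:
{"method": "jog_arm", "body": {
  "increments": [
    [-0.0012,0.003,-0.001,-0.0026,0,0.003,1],
    [0,0,0,0,0,0,1],
    [0,0,0,0,0,0,1]
  ]
}}

```text
time: 6.2
tool_pos: [0.5382, 0.2687, 0.1249]
tcp_rot: [-1.556, 0.235, -0.24]
wrist_force: [0.2, -0.5, 0.9]
width: 1.002
```

```bash
python3 plan.py 0.537 0.268 0.123
```

```text
pos [0.5382 0.2687 0.1249] shift [-0.001   0.0019 -0.001 ] turn [-0.0023  0.      0.0026] F [ 0.2441 -0.4644  0.8784] 6.2 yaw -0.30233474371591956
```

Emit:
{"method": "jog_arm", "body": {
  "increments": [
    [-0.001,0.0012,-0.001,-0.0023,0,0.0026,1],
    [0,0,0,0,0,0,0.0],
    [0,0,0,0,0,0,0.0],
    [0,0,0,0,0,0,0.0],
    [0,0,0,0,0,0,0.0],
    [0,0,0,0,0,0,0.0],
    [0,0,0,0,0,0,0.0],
    [0,0,0,0,0,0,0.0]
  ],
  "force": 60
}}

```text
time: 7.2
tool_pos: [0.5368, 0.2678, 0.1232]
tcp_rot: [-1.558, 0.238, -0.237]
wrist_force: [0.0, -0.4, 0.3]
width: 0.243
```

```bash
python3 plan.py 0.537 0.268 0.22
```

```text
pos [0.5368 0.2678 0.1232] shift [ 0.0001 -0.0968  0.0002] turn [ 0.0005  0.     -0.0005] F [ 0.0373 -0.353   0.2775] 7.2 yaw -0.30235831708043226
```

Emit:
{"method": "jog_arm", "body": {
  "increments": [
    [0,-0.006,0,0,0,0,0],
    [0,-0.012,0,0,0,0,0],
    [0,-0.012,0,0,0,0,0],
    [0,-0.012,0,0,0,0,0],
    [0,-0.012,0,0,0,0,0],
    [0,-0.012,0,0,0,0,0],
    [0,-0.012,0,0,0,0,0],
    [0,-0.012,0,0,0,0,0],
    [0,-0.008,0,0,0,0,0],
    [0,0,0,0,0,0,0]
  ]
}}

```text
time: 8.45
tool_pos: [0.5371, 0.268, 0.2294]
tcp_rot: [-1.557, 0.237, -0.238]
wrist_force: [1.7, 0.5, -1.9]
width: 0.242
```

```bash
python3 plan.py 0.545 -0.1 0.26
```

```text
pos [0.5371 0.268  0.2294] shift [ 0.1171 -0.0307 -0.349 ] turn [-0.0007  0.      0.0007] F [ 1.6967  0.5444 -1.8932] 8.45 yaw -0.3023220198102139
```

Emit:
{"method": "jog_arm", "body": {
  "increments": [
    [0.006,-0.015,-0.024,0,0,0,0],
    [0.012,-0.015,-0.046,0,0,0,0],
    [0.0135,0,-0.053,0,0,0,0],
    [0.0135,0,-0.053,0,0,0,0],
    [0.0135,0,-0.053,0,0,0,0],
    [0.0135,0,-0.053,0,0,0,0],
    [0.0135,0,-0.053,0,0,0,0],
    [0.0135,0,-0.053,0,0,0,0],
    [0.012,0,-0.046,0,0,0,0],
    [0.006,0,-0.024,0,0,0,0]
  ]
}}

```text
time: 9.7
tool_pos: [0.5065, -0.2259, 0.2646]
tcp_rot: [-1.563, 0.235, -0.238]
wrist_force: [0.4, 0.9, -1.4]
width: 0.242
```

```bash
python3 plan.py 0.51 -0.235 0.26
```

```text
pos [ 0.5065 -0.2259  0.2646] shift [ 0.006   0.0047 -0.0077] turn [ 0.0051 -0.      0.0028] F [ 0.3605  0.9185 -1.3741] 9.7 yaw -0.30104451453439984
```

Emit:
{"method": "jog_arm", "body": {
  "increments": [
    [0.0,0,0,0,0,0,0],
    [0,0,0,0,0,0,0],
    [0,0,0,0,0,0,0]
  ]
}}

```text
time: 10.07
tool_pos: [0.5044, -0.2277, 0.2649]
tcp_rot: [-1.563, 0.239, -0.24]
wrist_force: [-0.7, -1.2, -1.5]
width: 0.244
```

```bash
python3 plan.py 0.51 -0.235 0.26
python3 - <<'E'
from h import *
np.set_printoptions(precision=4,suppress=True)
out=[]
for c in ["wrist","side","top"]:
    p=read_camera(c); print(c)
    for t,z in [("orange_spot",.016),("orange_eye_top",.064),("probe_end",.156)]:
        for r in spotter.spot_point(p,t)[:4]: print(t,round(r["p"],2),np.round(r["location"],1),at_depth(p,r["location"]),at_z(p,r["location"],z))
    for r in spotter.masks_of(p,"orange_eye")[:4]:
        m=r["mask"]; v,u=np.nonzero(m&(p["range_z"]>0)); P=np.array([at_depth(p,(a,b)) for a,b in zip(u,v)]); print("eye",round(r["p"],2),r["location"],m.sum(),P.mean(0),P.min(0),P.max(0))
    i=p["img"]; u,v=proj(p,[0.51,-0.232,.05]).astype(int); u=np.clip(u,67,444); v=np.clip(v,50,333)
    out.append(cv2.resize(i[v-50:v+50,u-67:u+67],(400,300),interpolation=cv2.INTER_CUBIC)); print("crop origin",u-67,v-50)
    if c=="wrist": out.append(cv2.resize(i,(400,300)))
cv2.imwrite("pics/c3.png",np.vstack([np.hstack(out[:2]),np.hstack(out[2:])]))
E
```

```text
pos [ 0.5044 -0.2277  0.2649] shift [ 0.0076  0.0049 -0.0052] turn [ 0.0051 -0.      0.0016] F [-0.6634 -1.2386 -1.4668] 10.075 yaw -0.30513727723378536
wrist
orange_spot 0.76 [197.  269.1] [ 0.3695 -0.3655  0.0176] [ 0.3689 -0.3665  0.016 ]
orange_spot 0.75 [203.   58.2] [ 0.491  -0.0927  0.0651] [ 0.4852 -0.0844  0.016 ]
orange_spot 0.74 [257.2 162.6] [ 0.5126 -0.2207  0.0646] [ 0.5101 -0.2314  0.016 ]
orange_eye_top 0.85 [197.6  50.3] [ 0.4821 -0.074   0.0171] [ 0.488  -0.0832  0.064 ]
orange_eye_top 0.78 [261.9 168.8] [ 0.5137 -0.2416  0.0167] [ 0.5157 -0.2298  0.064 ]
eye 0.8 [279.5, 167.5] 678 [ 0.5366 -0.2332  0.0618] [ 0.4989 -0.2591  0.0001] [ 0.5868 -0.2182  0.0666]
eye 0.53 [185.9, 281.4] 77 [ 0.3703 -0.3488  0.0673] [ 0.3368 -0.3787  0.0172] [ 0.4795 -0.211   0.2943]
crop origin 190 119
side
orange_spot 0.57 [341.2 193.5] [ 0.3604 -0.379   0.0158] [ 0.3603 -0.3787  0.016 ]
orange_spot 0.47 [280.8 212.7] [ 0.4826 -0.0979  0.014 ] [ 0.4806 -0.0937  0.016 ]
orange_spot 0.44 [287.4 196.8] [ 0.5272 -0.244   0.0143] [ 0.5254 -0.2401  0.016 ]
orange_eye_top 0.55 [290.6 186.6] [ 
[... 593 characters left out ...]
.3701 -0.3516  0.0611] [ 0.3702 -0.3645  0.016 ]
orange_spot 0.57 [290.3 221.1] [ 0.4867 -0.0927  0.0187] [ 0.4869 -0.0929  0.016 ]
orange_spot 0.5 [334.5 214.8] [ 0.5054 -0.2271  0.0169] [ 0.5055 -0.2272  0.016 ]
orange_eye_top 0.66 [386.7 263.4] [ 0.3595 -0.3642  0.0613] [ 0.3595 -0.3634  0.064 ]
orange_eye_top 0.6 [285.7 219.4] [ 0.4875 -0.0763  0.0624] [ 0.4874 -0.0762  0.064 ]
orange_eye_top 0.55 [337.8 211.3] [ 0.5162 -0.2376  0.0158] [ 0.5105 -0.2286  0.064 ]
eye 0.65 [387.0, 250.1] 45 [ 0.3947 -0.3697  0.0621] [ 0.372  -0.3782  0.0591] [ 0.4177 -0.3603  0.0648]
eye 0.44 [339.4, 202.3] 88 [ 0.5376 -0.2336  0.0617] [ 0.5026 -0.2474  0.0169] [ 0.571  -0.2208  0.0645]
crop origin 271 162
```

View pics/c3.png

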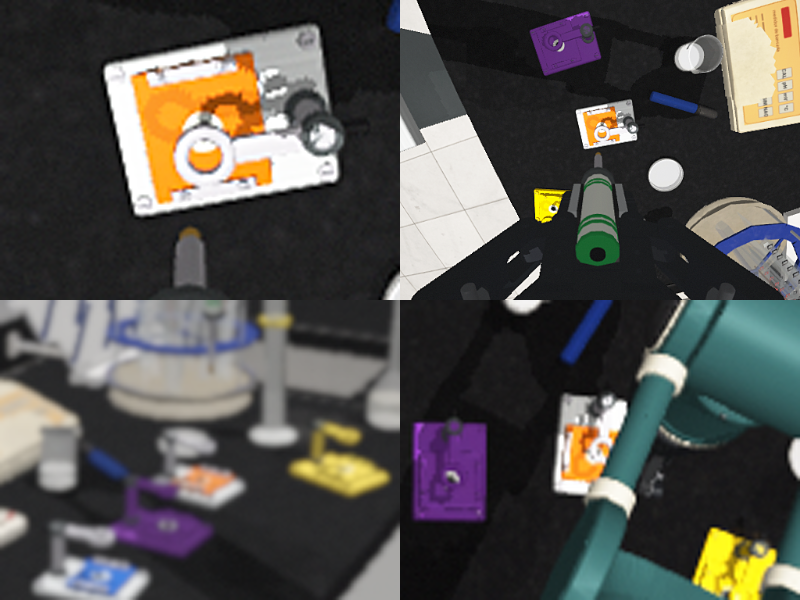

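```bash
cat > eye.py <<'E'
from h import *
np.set_printoptions(precision=4,suppress=True)
p=read_camera("wrist"); s=readout.read_state(); M=R.from_rotvec(s["tcp_rot"]).as_matrix()
c0=np.array([.512,-.232])
u0,v0=proj(p,[*c0,.064]).astype(int)
g=[(u,v) for v in range(v0-40,v0+40) for u in range(u0-40,u0+40) if p["range_z"][v,u]>0]
P=[]
for u,v in g:
    o,d=ray(p,(u,v)); P.append(o+d*p["range_z"][v,u])
P=np.array(P); top=P[:,2]; hi=(top>.060)&(top<.070)
# ring plane xy (intersect rays at z .064)
Q=np.array([at_z(p,a,.064)[:2] for a in g])
best=max(((np.sum(hi&(r>.0075)&(r<.0125))/max(1,np.sum((r>.0075)&(r<.0125)))-np.sum(hi&(r<.0065))/max(1,np.sum(r<.0065))-.5*np.sum(hi&(r>.0135)&(r<.017))/max(1,np.sum((r>.0135)&(r<.017))),x,y)
 for x in np.arange(-.012,.0121,.0005)+c0[0] for y in np.arange(-.012,.0121,.0005)+c0[1] for r in [np.hypot(Q[:,0]-x,Q[:,1]-y)]))
print("eye fit",best,"px",proj(p,[best[1],best[2],.064]),"zmed",np.median(top[hi]))
e=s["tool_pos"]+M@np.array([0,.108,0]); print("tcp",s["tool_pos"],"pred tip",e,proj(p,e)); 
print("tip mask pts"); 
for r in spotter.masks_of(p,"probe")[:2]:
    v,u=np.nonzero(r["mask"]); k=v<v.min()+12; print(round(r["p"],2),"min row",v.min(),"cols",[(x,u[v==x].mean().round(1),(v==x).sum()) for x in range(v.min(),v.min()+12,3)])
cv2.imwrite("pics/e.png",cv2.resize(p["img"][v0-50:v0+50,u0-67:u0+67],(800,600)))
print("axis y",M[:,1],"t",s["time"])
E
python3 eye.py; python3 -c "
from h import *
p=read_camera('wrist')
print(at_z(p,(259,170.7),.064),at_z(p,(253.3,196.3),.157))"
```

```text
eye fit (np.float64(0.9427312775330396), np.float64(0.511), np.float64(-0.23)) px [257.8172 169.5492] zmed 0.06431657898799806
tcp [ 0.5046 -0.2284  0.2648] pred tip [ 0.5046 -0.2291  0.1568] [252.5211 196.1087]
tip mask pts
0.74 min row 195 cols [(195, np.float64(253.0), np.int64(3)), (198, np.float64(252.5), np.int64(8)), (201, np.float64(252.5), np.int64(8)), (204, np.float64(253.0), np.int64(9))]
axis y [ 0.     -0.0056 -1.    ] t 10.875
[ 0.51193203 -0.23181671  0.064     ] [ 0.50518482 -0.2293891   0.157     ]
```

```bash
python3 plan.py 0.5112 -0.2305 0.190
```

```text
pos [ 0.5046 -0.2285  0.2648] shift [0.0068 0.0748 0.0005] turn [ 0.0053 -0.      0.0018] F [-0.1442  0.3775 -1.2416] 10.975 yaw -0.3058710084245478
```

Emit:
{"method": "jog_arm", "body": {
  "increments": [
    [0.0045,0.0,0.0,0.0035,0,0.001,0],
    [0,0.01,0,0,0,0,0],
    [0,0.015,0,0,0,0,0],
    [0,0.015,0,0,0,0,0],
    [0,0.015,0,0,0,0,0],
    [0,0.008,0,0,0,0,0],
    [0,0.003,0,0,0,0,0],
    [0,0,0,0,0,0,0]
  ]
}}

```text
time: 11.98
tool_pos: [0.508, -0.2295, 0.1921]
tcp_rot: [-1.558, 0.243, -0.238]
wrist_force: [0.3, -0.3, -1.1]
width: 0.242
```

```bash
python3 plan.py 0.5112 -0.2305 0.183
```

```text
pos [ 0.508  -0.2295  0.1921] shift [0.0034 0.0091 0.0001] turn [ 0.001   0.     -0.0029] F [ 0.3253 -0.3281 -1.0672] 11.975 yaw -0.30602976278741906
```

Emit:
{"method": "jog_arm", "body": {
  "increments": [
    [0.0024,0.005,0.0,0.0006,0,-0.0019,0],
    [0,0,0,0,0,0,0],
    [0,0,0,0,0,0,0]
  ]
}}

```text
time: 12.35
tool_pos: [0.5114, -0.2308, 0.1883]
tcp_rot: [-1.559, 0.239, -0.242]
wrist_force: [-0.1, 0.1, -0.8]
width: 0.243
```

```bash
python3 plan.py 0.5112 -0.2305 0.183; python3 eye.py
```

```text
pos [ 0.5114 -0.2308  0.1883] shift [-0.0003  0.0053  0.0002] turn [ 0.0008 -0.      0.002 ] F [-0.0877  0.0598 -0.7565] 12.35 yaw -0.3060143288039592
eye fit (np.float64(0.8027758681995971), np.float64(0.511), np.float64(-0.23)) px [251.6116 189.7227] zmed 0.06418270297526096
tcp [ 0.5114 -0.2308  0.1882] pred tip [ 0.5116 -0.231   0.0802] [252.4931 196.1138]
tip mask pts
0.89 min row 195 cols [(195, np.float64(253.0), np.int64(3)), (198, np.float64(253.0), np.int64(7)), (201, np.float64(253.0), np.int64(9)), (204, np.float64(253.0), np.int64(9))]
axis y [ 0.0016 -0.0014 -1.    ] t 12.4
```

View pics/e.png

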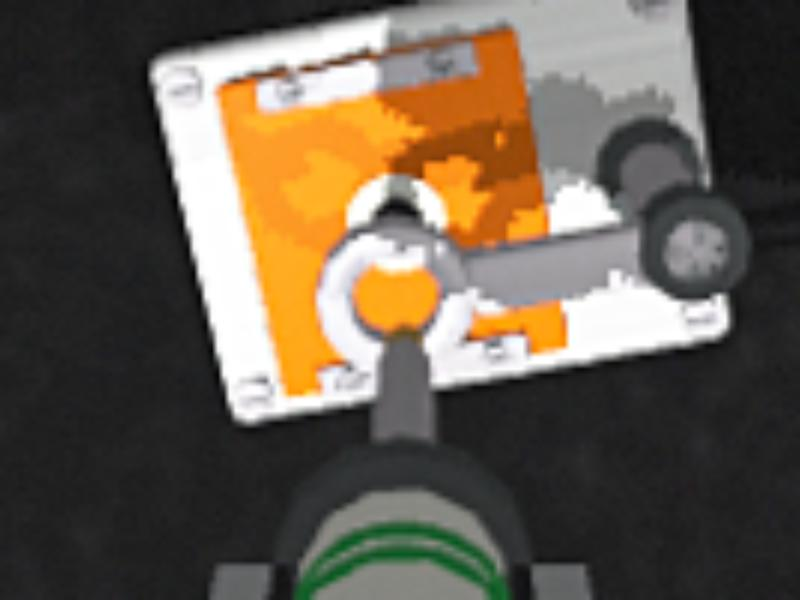

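Emit:
{"method": "jog_arm", "body": {
  "increments": [
    [-0.0006,0.0,0.0,0.0005,0,0.001,0],
    [0,0.006,0,0,0,0,0],
    [0,0.006,0,0,0,0,0],
    [0,0.003,0,0,0,0,0],
    [0,0,0,0,0,0,0],
    [0,0,0,0,0,0,0]
  ]
}}

```text
time: 13.2
tool_pos: [0.5104, -0.2305, 0.1718]
tcp_rot: [-1.558, 0.24, -0.24]
wrist_force: [0.4, -0.5, -1.6]
width: 0.242
```

```bash
python3 plan.py 0.5105 -0.2304 0.135; python3 eye.py
```

```text
pos [ 0.5104 -0.2305  0.1718] shift [0.     0.0368 0.0001] turn [ 0.0002 -0.      0.0001] F [ 0.4032 -0.4697 -1.5667] 13.2 yaw -0.3060776090046528
eye fit (np.float64(0.7244867327956044), np.float64(0.511), np.float64(-0.23)) px [252.9616 195.5436] zmed 0.06417411486526287
tcp [ 0.5104 -0.2304  0.1718] pred tip [ 0.5104 -0.2305  0.0638] [252.5067 196.1204]
tip mask pts
0.6 min row 196 cols [(196, np.float64(253.0), np.int64(5)), (199, np.float64(252.5), np.int64(6)), (202, np.float64(252.5), np.int64(8)), (205, np.float64(252.5), np.int64(8))]
axis y [ 0.0001 -0.0002 -1.    ] t 13.25
```

View pics/e.png

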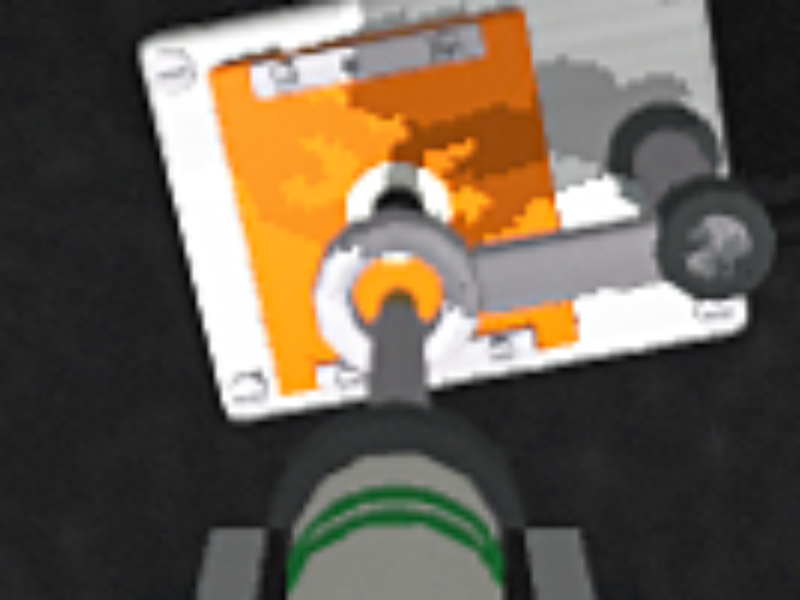

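Emit:
{"method": "jog_arm", "body": {
  "increments": [
    [0,0.005,0,0,0,0,0],
    [0,0.008,0,0,0,0,0],
    [0,0.008,0,0,0,0,0],
    [0,0.007,0,0,0,0,0],
    [0,0.003,0,0,0,0,0],
    [0,0,0,0,0,0,0],
    [0,0,0,0,0,0,0]
  ]
}}

```text
time: 14.18
tool_pos: [0.5103, -0.2304, 0.1383]
tcp_rot: [-1.557, 0.24, -0.24]
wrist_force: [-0.1, 0.1, -1.0]
width: 0.243
```

```bash
cat > f.py <<'E'
from h import *
F=[];
for i in range(6): read_camera("top"); s=readout.read_state(); F.append(s["wrist_force"])
print("F mean",np.mean(F,0).round(2),"sd",np.std(F,0).round(2))
E
python3 f.py; python3 plan.py 0.5105 -0.2304 0.118
```

```text
F mean [ 0.26  0.11 -1.  ] sd [0.64 0.6  0.35]
pos [ 0.5103 -0.2304  0.1385] shift [0.0002 0.0205 0.0001] turn [ 0.0001  0.     -0.0001] F [-0.3447  0.6669 -1.554 ] 14.475 yaw -0.3060315519193836
```

Emit:
{"method": "jog_arm", "body": {
  "increments": [
    [0,0.004,0,0,0,0,0],
    [0,0.005,0,0,0,0,0],
    [0,0.004,0,0,0,0,0],
    [0,0.0015,0,0,0,0,0],
    [0,0,0,0,0,0,0],
    [0,0,0,0,0,0,0]
  ]
}}

```text
time: 15.22
tool_pos: [0.5105, -0.2305, 0.1233]
tcp_rot: [-1.558, 0.24, -0.24]
wrist_force: [-1.5, 0.5, 0.2]
width: 0.242
```

```bash
python3 f.py; python3 plan.py 0.5105 -0.2304 0.118
```

```text
F mean [-0.76  0.32 -0.05] sd [0.25 0.62 0.43]
pos [ 0.5105 -0.2305  0.1233] shift [0.     0.0053 0.0001] turn [ 0.0002 -0.      0.0003] F [-0.7664  0.7623  0.0302] 15.525 yaw -0.3059619559862888
```

Emit:
{"method": "jog_arm", "body": {
  "increments": [
    [0,0.0025,0,0.0002,0,0.0003,0],
    [0,0.002,0,0,0,0,0],
    [0,0,0,0,0,0,0],
    [0,0,0,0,0,0,0]
  ]
}}

```text
time: 16.02
tool_pos: [0.5106, -0.2306, 0.119]
tcp_rot: [-1.557, 0.24, -0.24]
wrist_force: [-1.0, -0.1, 1.7]
width: 0.244
```

```bash
python3 f.py; python3 plan.py 0.5105 -0.2304 0.118
```

```text
F mean [-0.87  0.23  1.97] sd [0.43 0.41 0.39]
pos [ 0.5106 -0.2306  0.119 ] shift [-0.0001  0.001   0.0001] turn [ 0.0001 -0.      0.0002] F [-1.6368  0.4833  2.4851] 16.325 yaw -0.30605992448765373
```

Emit:
{"method": "jog_arm", "body": {
  "increments": [
    [-0.0001,0.0008,0,0.0001,0,0.0002,0],
    [0,0,0,0,0,0,0],
    [0,0,0,0,0,0,0]
  ]
}}

```text
time: 16.7
tool_pos: [0.5106, -0.2306, 0.1183]
tcp_rot: [-1.557, 0.24, -0.24]
wrist_force: [-1.5, 0.8, 2.9]
width: 0.239
```

```bash
python3 f.py; python3 plan.py 0.5105 -0.2304 0.118
python3 - <<'E'
from h import *
p=read_camera("wrist"); q=read_camera("side"); i=p["img"][130:270,160:347]; u,v=proj(q,[.51,-.23,.08]).astype(int); print(u,v)
cv2.imwrite("pics/fin.png",np.hstack([cv2.resize(i,(400,300),interpolation=2),cv2.resize(q["img"][v-30:v+30,u-40:u+40],(400,300),interpolation=2)]))
E
```

```text
F mean [-0.76  0.56  2.21] sd [0.68 0.33 0.25]
pos [ 0.5106 -0.2306  0.1183] shift [-0.0001  0.0003  0.0002] turn [ 0.     -0.      0.0003] F [-1.1978  1.1131  2.398 ] 17.0 yaw -0.3060377343386855
290 182
```

View pics/fin.png

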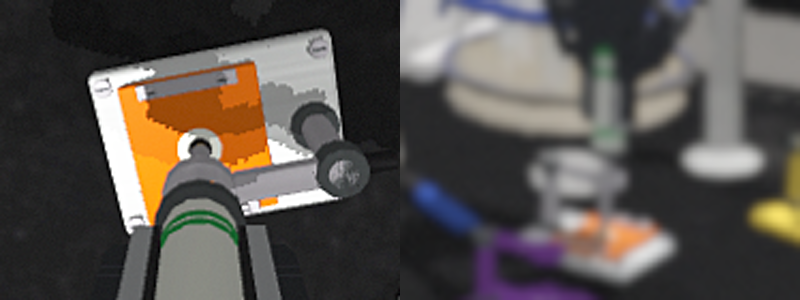

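```bash
python3 -c "
from workcell import bot
print(bot.finish_job())"
```

```text
the job is handed in; nothing more can be done
None
```

The job is handed in with the gripper still holding the probe at the orange station. I gripped the white, green-capped probe at mid-handle with 60 N and lifted it out of the stand. Its thin end then went down through the orange eye, and I pressed the tip onto the black dot.

**Last checks:**
- **Press:** the vertical wrist force rose by about 3.3 N over its level before contact. That and the tool height both put the tip about 5.7–5.8 mm in, against 6 mm for half travel.
- **Upright:** the tool axis is within about 0.0003 rad of vertical.
- **On the dot:** the last wrist picture shows the tip on the black dot. Just before it went in, the tip was within about 1 mm of the eye's centre.
- **Side force:** a sideways reading of about 0.9 N appeared when the tip touched down. There was none while the rod was already inside the eye, so I took it as tip friction plus sensor noise rather than leaning, but I couldn't confirm that.
- **Time and the rest:** the robot's clock read about 17 s of the 48 s allowed. I did not touch the blue station, beaker, mortar, timer or look-alikes. I took no separate final check of them.

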